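# Latch the contact slide of the loaded test jig

### The arm

A 6-joint arm with a two-finger parallel gripper is mounted at the origin on the work surface. World frame = base frame: x ahead of the robot, y to its left, z up, the work surface at z = 0. Lengths are in mm, angles in rad, forces in N, time in s.
With the tool pointing down it reaches from about 250 to 775 mm from the base axis. Payload 4 kg.
Tool frame: the origin (TCP) lies between the finger pads; the fingertips stand 14 mm ahead of it and the grasp point (between the pads) lies 5 mm behind it; z points along the fingers, y is the direction in which the jaws open and shut (so a half turn about z gives the same grasp; the last joint's range is limited). The gripper opens to 94 mm and grips with 3 to 60 N. Pads are 16 mm wide; open, the fingers measure 119 mm over their backs; the gripper's body (75 mm by 177 mm) begins 78 mm behind the grasp point.
Start: joints at [1.096, 0.087, 1.371, -0, 1.684, -0.103], TCP at [199.821, 512.436, 219.506] pointing down, gripper open.
Joint ranges: [-3.1, 3.1], [-0.76, 2.03], [0.27, 2.55], [-1.08, 4.22], [0.17, 2.65], [-2.57, 2.57]. Speed limits (rad/s): [2.79, 2.79, 3.14, 3.14, 3.14, 3.14].

### API

Orientations are given as a unit quaternion [x, y, z, w].
In Python, from station import ctrl gives the robot as it stands. Calls block until the motion is done:
- ctrl.goto(position, orientation): joint-space move of the TCP to a pose.
- ctrl.servo_line(position, orientation=None, v=150): straight line of the TCP; orientation=None keeps the orientation; v is the mean speed in mm/s.
- ctrl.movej(angles): joint-space move.
- ctrl.set_gripper(opening, effort=None): finger opening in mm; effort is the grip in N (None keeps the last); returns when the fingers have stopped.
- ctrl.wait(seconds).
- ctrl.ik(position, orientation): joint angles nearest the present ones, or None.
- ctrl.get_obs(): the state.
- ctrl.camera(name): name is "scene" or "side" or "wrist"; returns a dict with "img" (480x640x3 uint8, red, green, blue), "fx", "fy", "cx", "cy" (pixels), "camera_from_world" (4x4, takes a point from world to camera coordinates). Camera axes: x right, y down, z forward; pixel columns grow to the right and rows downward; lengths in mm; the calibration is good to about 2 mm. A picture is of the moment at which its call begins. There is no depth.
A pose or a line that the arm cannot do raises ctrl.Unreachable and nothing moves.
- ctrl.sign_off(): hands the job in, once; it reports no verdict.
The state is a dict: "time_s": time; "qpos": joint angles; "joint_velocities": joint speeds; "joint_torque": joint torques, N m; "position": TCP position; "tcp_rot": TCP orientation; "wrist_force": force on the tool from outside, world axes, zero at the start; "wrist_torque": the same for the moment, N m; "width": finger opening in mm.
Only numpy, scipy, OpenCV 4.12 (cv2) and the standard library are available. Lean on these libraries where they do the work, as an engineer would, in place of code of your own. Each camera call takes 0.05 s, during which the arm holds its last target. There are 200 camera calls.

### The job

On the test jig that has the metal module in its bed, push the sprung contact slide by its upright tab towards the module until it is well past its stop pin, without ramming it hard against its end stop, then let it go so that it springs back and latches against the pin at mid travel. Lift nothing, and leave the empty jig's slide, the module and the loose things on the bench where they are.

Things in the scene. Friction and masses are not known exactly. Their poses are not given: they have to be found in the camera images.
- jig_a: contact test jig fixed to the bench: grey metal plate 280 x 130 x 20 mm, a sprung black contact slide on two rods at its middle, a shallow black-walled bed at its +x end. Origin: centre of the plate's underside; x axis = direction in which the slide is pushed (towards the bed), z up. This one has the metal module in its bed.
- jig_b: contact test jig fixed to the bench: grey metal plate 280 x 130 x 20 mm, a sprung black contact slide on two rods at its middle, a shallow black-walled bed at its +x end. Origin: centre of the plate's underside; x axis = direction in which the slide is pushed (towards the bed), z up. This one's bed is empty.
- slide_a (a joint): slide travel (m) on jig_a: 0 home, grows when pushed along the jig's +x, 0.044 end stop. Spring: 6 N at 0 to 13 N at the end, plus about 3 to 6 N to ride over the stop pin. An ear on its left (+y) side presses the pin down and clears it at about 0.025; let go beyond 0.027 it springs back and the pin catches it at about 0.024 (mid position); let go earlier it springs home
- slide_b (a joint): as slide_a, on the empty jig_b; to be left at 0
- tab_a (a point): centre of the rear (-x) push face of the black upright thumb tab on the slide of jig_a, 70 mm above the bench; moves with the slide, axes as the jig's. Tab 46 mm wide (y), 10 mm thick (x), free to push from 48 to 84 mm above the bench (top 86). Behind it: a rod block 40 mm high above the bench, the 20 mm plate, a loose plug at one rear corner
- tab_b (a point): the same point on the empty jig_b
- pin_a (a joint): joint value (m) of the stop pin of jig_a, a 10 mm round-headed steel pin standing 10 mm out of the plate left (+y) of the slide: 0 = up, 0.0095 = pressed fully down; sprung upwards
- module_mid (a point): centre of the loose steel-cased power module, 70 x 80 x 45 mm, 0.5 kg, lying in the bed of jig_a (its top 65 mm above the bench); the slide's four brass blades enter its front slots
- plug_a: loose green terminal plug 16 x 24 x 13 mm lying on the plate of jig_a at its rear left corner (origin: underside centre)
- plug_b: the same, on the plate of jig_b at its rear right corner
- screwdriver: loose screwdriver lying on the bench between the jigs, along x
- tape: loose ring of tape, 70 mm across, 18 mm high, lying flat on the bench
- mug: loose mug, 80 mm across, 90 mm high
- meter: loose handheld meter 150 x 78 x 34 mm lying on the bench
- spray: loose aluminium can, 48 mm across, 130 mm high, standing beyond the jigs

How it is judged (in metres and radians):
On the way:
1. the slide of the loaded jig is pushed past its stop pin, which has sprung up behind it (value of joint slide_a above 0.028 m and value of joint pin_a below 0.003 m), for 0.05 s.
At the end, for the whole second after the job is handed in: the loaded jig's slide rests at its mid position (20.5 to 26.5 mm from home) against the raised stop pin (within 3 mm of fully up); the empty jig's slide is home (under 4 mm); the module is within 12 mm and the other loose things within 20 mm of where they started (value of joint slide_a between 0.0205 and 0.0265 m and velocity of joint slide_a between -0.01 and 0.01 m/s and value of joint pin_a below 0.003 m and value of joint slide_b below 0.004 m and distance of each of plug_a, plug_b, screwdriver, tape, mug, meter, spray from where it was at the start of the episode below 0.02 m and distance of module_mid from where it was at the start of the episode below 0.012 m); the robot touches nothing.
It fails at once if the loaded jig is rammed: the fingers press on it with over 40 N (contact force between the fingers and jig_a above 40 N).
It fails at once if the empty jig's slide is pushed more than 8 mm (value of joint slide_b above 0.008 m).
It fails at once if the module is lifted or shifted more than 12 mm (distance of module_mid from where it was at the start of the episode above 0.012 m).
It fails at once if a loose thing on the bench or the jigs is lifted, carried or shifted more than 20 mm (distance of any of plug_a, plug_b, screwdriver, tape, mug, meter, spray from where it was at the start of the episode above 0.02 m).
It also fails if it takes over 38 s, if anything falls off the work surface, if the arm or the gripper's body presses on something with over 40 N, if the wrist force passes 120 N, or if a joint passes its speed limit or range.

## Working session

There is one attempt and no reset: what is moved stays moved. The work goes in short steps, each a Python script; the robot and the scene stay as the last script left them, time stands still between calls to the robot, and variables do not carry over. Pictures are saved under pics/ and viewed, about 8 in all and at most 12, crops included, and the job is handed in when it is done.

```bash
mkdir -p pics; ls; python3 - <<'E'
from station import ctrl
import cv2,numpy as np,pickle
d={}
for n in("scene","side","wrist"):
    c=ctrl.camera(n); d[n]=c; cv2.imwrite(f"pics/{n}0.png",c["img"][:,:,::-1])
    print(n,c["fx"],c["cx"],c["cy"],np.round(c["camera_from_world"],3).tolist())
pickle.dump(d,open("cams.pkl","wb"))
o=ctrl.get_obs();print(o["tcp_rot"],o["time_s"],o["wrist_force"])
E
```

```text
pics
scene 453.36907192534426 318.55422180929685 237.9484898006575 [[-0.189, 0.982, -0.01, 113.684], [0.824, 0.153, -0.545, -426.243], [-0.533, -0.111, -0.838, 1573.25], [0.0, 0.0, 0.0, 1.0]]
side 510.21002868045684 322.57209068622285 237.24930546120643 [[0.814, -0.581, 0.007, -483.418], [-0.4, -0.569, -0.718, 289.486], [0.421, 0.582, -0.696, 959.247], [0.0, 0.0, 0.0, 1.0]]
wrist 349.3023034389234 320.3130304270923 238.40324851283714 [[0.364, 0.932, -0.001, -549.78], [0.899, -0.351, 0.263, -26.503], [0.245, -0.096, -0.965, 389.505], [0.0, 0.0, 0.0, 1.0]]
[ 1.84833277e-01  9.82769535e-01 -8.03126287e-04 -2.35705483e-04] 0.15 [-0.96530691  0.02397492 -0.37618227]
```

View pics/scene0.png

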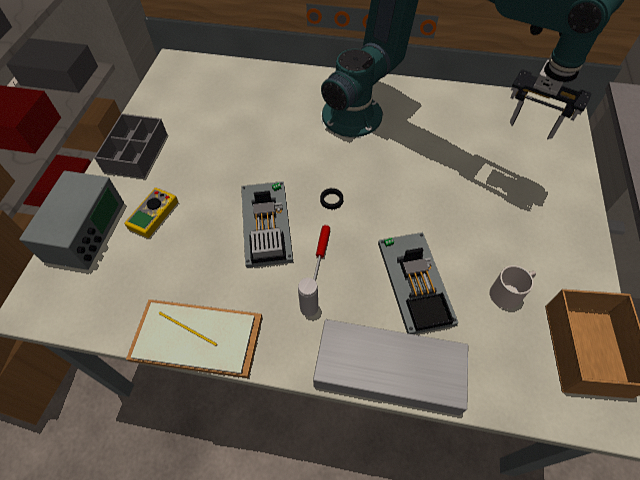

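View pics/side0.png

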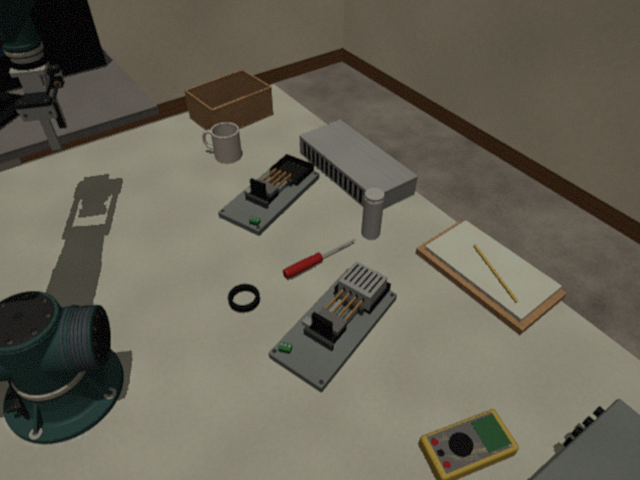

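The loaded jig is at scene px (267,224), with its tab near (264,200) and green plug near (279,186). In the side view it is at (335,325), with its tab at (322,325). The empty jig is at scene (417,282). I'll zoom in on the loaded one in both views.

```bash
cat > h.py <<'E'
import numpy as np,cv2
def ray(c,u,v):
    T=np.array(c["camera_from_world"]);R=T[:3,:3];t=T[:3,3]
    d=R.T@np.array([(u-c["cx"])/c["fx"],(v-c["cy"])/c["fy"],1]);return -R.T@t,d
def onz(c,u,v,z):
    o,d=ray(c,u,v);return o+d*(z-o[2])/d[2]
def proj(c,p):
    T=np.array(c["camera_from_world"]);q=T[:3,:3]@p+T[:3,3];return np.array([c["fx"]*q[0]/q[2]+c["cx"],c["fy"]*q[1]/q[2]+c["cy"]])
def tri(c1,p1,c2,p2):
    o1,d1=ray(c1,*p1);o2,d2=ray(c2,*p2)
    s=np.linalg.lstsq(np.c_[d1,-d2],o2-o1,rcond=None)[0]
    a,b=o1+s[0]*d1,o2+s[1]*d2;return (a+b)/2,np.linalg.norm(a-b)
E
python3 - <<'E'
import pickle,cv2,numpy as np
d=pickle.load(open("cams.pkl","rb"))
a=d["scene"]["img"][170:280,225:310,::-1];b=d["side"]["img"][255:395,260:405,::-1]
a=cv2.resize(a,None,fx=5,fy=5,interpolation=cv2.INTER_CUBIC)
b=cv2.resize(b,None,fx=2.6,fy=2.6,interpolation=cv2.INTER_CUBIC)
o=np.zeros((550,802,3),np.uint8);o[:a.shape[0],:a.shape[1]]=a;o[:b.shape[0],425:425+b.shape[1]]=b[:,:377]
cv2.imwrite("pics/crop1.png",o[:,:800])
E
```

```text
(no output)
```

View pics/crop1.png

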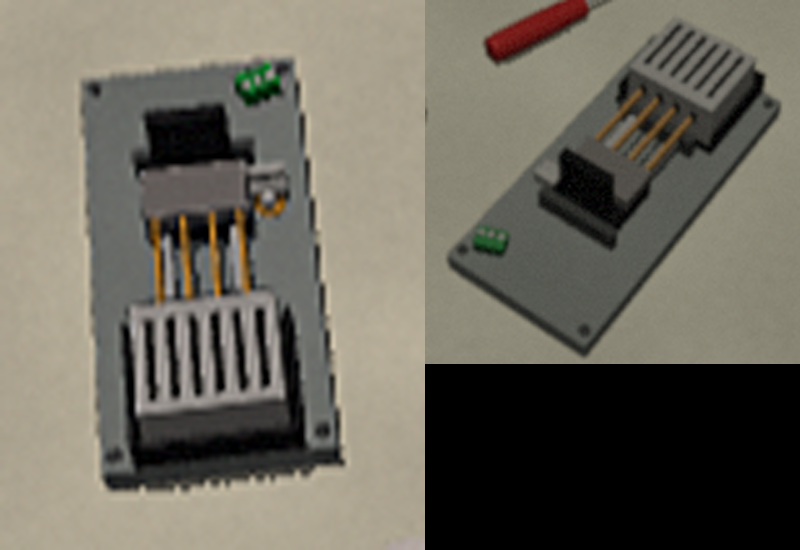

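The crop shows the loaded jig. The scene crop gives plate corners at (82,80), (294,60), (338,458) and (104,475). The tab's top rear edge runs from (148,112) to (222,107), and the plug is at the rear left.

```bash
python3 - <<'E'
import pickle,numpy as np
from h import *
d=pickle.load(open("cams.pkl","rb"));S,D=d["scene"],d["side"]
s=lambda x,y:(225+x/5-.4,170+y/5-.4); e=lambda x,y:(260+(x-425)/2.6-.3,255+y/2.6-.3)
sc=dict(RR=(82,80),RL=(294,60),FL=(338,452),FR=(104,473));si=dict(RR=(586,346),RL=(450,260),FR=(778,106))
P={}
for k,v in sc.items(): P[k]=onz(S,*s(*v),20);print("scene",k,P[k].round(1))
for k,v in si.items(): print("side",k,onz(D,*e(*v),20).round(1))
for p in((148,112),(222,107)):print("tab scene z86",onz(S,*s(*p),86).round(1))
for p in((562,152),(612,178)):print("tab side z86",onz(D,*e(*p),86).round(1))
for a,b in(("RR","FR"),("RL","FL"),("RR","RL")):
    w=P[b]-P[a];print(a,b,np.linalg.norm(w),np.degrees(np.arctan2(w[1],w[0])))
print(sum(P.values())/4)
from station import ctrl
E
```

```text
scene RR [ 389.  -281.2   20. ]
scene RL [ 350.3 -157.8   20. ]
scene FL [616.1 -70.3  20. ]
scene FR [ 652.2 -192.3   20. ]
side RR [ 390.5 -281.7   20. ]
side RL [ 348.4 -164.7   20. ]
side FR [ 648.9 -194.8   20. ]
tab scene z86 [ 455.6 -212.6   86. ]
tab scene z86 [ 444.5 -172.2   86. ]
tab side z86 [ 446.3 -172.    86. ]
tab side z86 [ 462.7 -212.6   86. ]
RR FR 277.83540991492157 18.669632261464823
RL FL 279.83131837489765 18.217652097354847
RR RL 129.39873308605112 107.39078160120772
[ 501.89278785 -175.39993655   20.        ]
```

```bash
cat >> h.py <<'E'
YAW=np.radians(18.1);C=np.array([502,-176.5]);X=np.array([np.cos(YAW),np.sin(YAW)]);Y=np.array([-X[1],X[0]])
def W(x,y,z): return [*(C+x*X+y*Y),z]
E
python3 - <<'E'
from station import ctrl
from h import *
from math import pi
ok=[]
for a in(YAW,YAW+pi):
    q=[np.cos(a/2),np.sin(a/2),0,0]; js=ctrl.ik(W(-90,0,220),q); print(a,js)
    if js is not None: ok.append((np.abs(js[5]),a,q))
_,a,q=min(ok); print(q)
ctrl.set_gripper(0,20)
ctrl.goto(W(-90,0,200),q)
c=ctrl.camera("wrist");cv2.imwrite("pics/w1.png",c["img"][:,:,::-1])
import pickle;pickle.dump(c,open("w1.pkl","wb"))
o=ctrl.get_obs();print(o["position"],o["time_s"],o["wrist_force"],o["width"])
for n,p in dict(tabL=W(-55,23,86),tabR=W(-55,-23,86),plateRL=W(-140,65,20),plateRR=W(-140,-65,20)).items():print(n,proj(c,np.array(p)).round())
E
```

```text
0.3159045946109737 [-5.78691140e-01 -1.06219330e-01  1.56152357e+00 -4.44089210e-16
  1.68628841e+00  6.76200592e-01]
3.4574972482007666 [-5.78691140e-01 -1.06219330e-01  1.56152357e+00 -4.44089210e-16
  1.68628841e+00 -2.46539206e+00]
[np.float64(0.9875514497047189), np.float64(0.15729632604135466), 0, 0]
[ 416.80233699 -203.87755157  200.02676042] 4.2667 [0.70991222 0.44787565 0.15508657] 0.44214893975294733
tabL [293. 198.]
tabR [350. 198.]
plateRL [259. 269.]
plateRR [383. 269.]
```

View pics/w1.png

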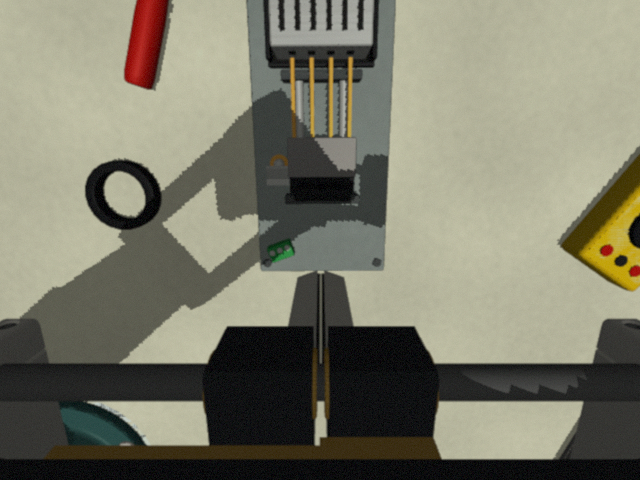

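The view matches the prediction: tab top at columns 290–354, row about 199, against a predicted 293–350 at row 198. The plate's rear corners are also within 2 px. Next I descend and feel for contact.

```bash
python3 - <<'E'
from station import ctrl
from h import *
ctrl.servo_line(W(-90,0,70),v=120)
f=lambda:-(np.array(ctrl.get_obs()["wrist_force"])[:2]@X)
ctrl.wait(.2);f0=f();print("f0",f0)
ctrl.servo_line(W(-71,0,70),v=50)
x=-71
while x<-50:
    x+=1.5;ctrl.servo_line(W(x,0,70),v=25)
    F=f()-f0;o=ctrl.get_obs();print(x,round(((np.array(o["position"])[:2]-C)@X),2),round(F,2))
    if F>4: break
print(ctrl.get_obs()["time_s"])
E
```

```text
f0 -0.23248931100134707
-69.5 -69.58 0.11
-68.0 -67.97 0.46
-66.5 -67.31 4.21
6.9833
```

```bash
python3 - <<'E'
from station import ctrl
from h import *
x=-66.5
while True:
    x+=1.5;ctrl.servo_line(W(x,0,70),v=30)
    o=ctrl.get_obs();F=-(np.array(o["wrist_force"])[:2]@X)+.23;p=(np.array(o["position"])[:2]-C)@X
    print(round(x,1),round(p+67.5,2),round(F,2))
    if F>24 or p+67.5>34: break
ctrl.wait(.15);o=ctrl.get_obs();print((np.array(o["position"])[:2]-C)@X+67.5,o["wrist_force"],o["time_s"])
import pickle
for n in("scene","side","wrist"):
    c=ctrl.camera(n);cv2.imwrite(f"pics/{n}2.png",c["img"][:,:,::-1]);pickle.dump(c,open(n+"2.pkl","wb"))
b=cv2.imread("pics/side2.png")[255:395,260:405];w=cv2.imread("pics/wrist2.png")
b=cv2.resize(b,None,fx=2.2,fy=2.2,interpolation=cv2.INTER_CUBIC)
w=cv2.resize(w,(480,360));o=np.zeros((360,799,3),np.uint8);o[:,:480]=w;o[:308,480:799]=b[:308,:319];cv2.imwrite("pics/crop2.png",o)
E
```

```text
-65.0 1.18 7.33
-63.5 2.22 7.48
-62.0 2.44 9.75
-60.5 4.76 7.94
-59.0 5.72 10.05
-57.5 6.28 11.86
-56.0 8.68 7.96
-54.5 10.12 10.49
-53.0 10.94 11.31
-51.5 12.9 11.3
-50.0 14.83 9.88
-48.5 16.28 10.47
-47.0 17.76 9.42
-45.5 19.44 9.5
-44.0 21.11 7.98
-42.5 23.79 5.17
-41.0 24.17 9.56
-39.5 25.29 9.99
-38.0 26.63 9.91
-36.5 28.05 10.77
-35.0 29.46 11.43
-33.5 30.86 11.28
-32.0 32.29 10.9
-30.5 33.71 10.78
-29.0 35.14 12.46
35.121058447517335 [-11.02959277  -2.82720387   7.05843667] 13.3833
```

View pics/crop2.png

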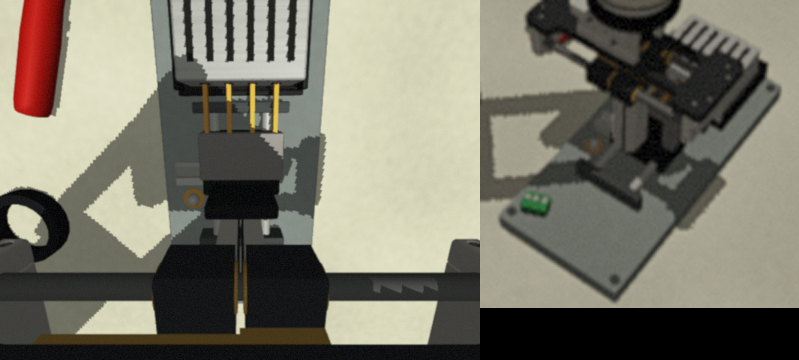

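The wrist view shows the pin (orange ring, px (193,198)) now behind the slide's ear at (188,172). The force dropped near 23–25 mm, which fits the slide clearing the pin. Travel is now about 35 mm, so I'll let go.

```bash
python3 - <<'E'
from station import ctrl
from h import *
for x in(-35,-38,-41,-44,-47,-50,-56,-90):
    ctrl.servo_line(W(x,0,70),v=40 if x>-60 else 80)
    o=ctrl.get_obs();print(x,np.round(-(np.array(o["wrist_force"])[:2]@X)+.23,2))
ctrl.servo_line(W(-90,0,200),v=150)
ctrl.wait(.3);c=ctrl.camera("wrist");cv2.imwrite("pics/w3.png",c["img"][:,:,::-1]);print(ctrl.get_obs()["time_s"],ctrl.get_obs()["wrist_force"])
for t in(0,24,36):print(t,proj(c,np.array(W(-59.5+t,0,86))).round(1))
E
```

```text
-35 11.25
-38 10.77
-41 9.02
-44 2.24
-47 0.08
-50 0.16
-56 0.79
-90 -0.19
17.325 [0.14657785 0.30180117 0.75282977]
0 [321.4 202.6]
24 [321.4 172.2]
36 [321.5 156.4]
```

View pics/w3.png

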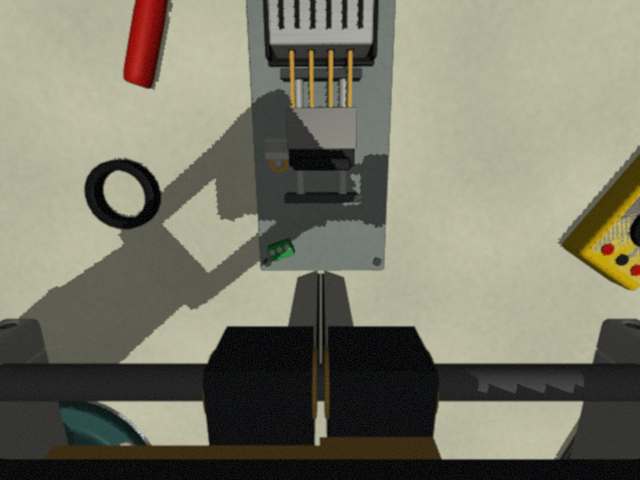

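The slide stayed at mid travel: its tab's rear edge is at row 170, against 172 expected at 24 mm and about 200 at home. The pin at (278,166) stands right behind the ear, and the module, plug, tape, screwdriver and meter look unmoved. The robot is clear, so I'm handing in.

```bash
python3 -c "
from station import ctrl
print(ctrl.sign_off())"
```

```text
the job is handed in; nothing more can be done
None
```

I pushed the loaded jig's slide past its stop pin, let it spring back, and it latched at mid travel. I handed the job in at about 17 s of the 38 s allowed; the hand-in gives no verdict.

- **Push:** I used the closed fingertips on the tab and stopped at about 35 mm of travel, short of the 44 mm end stop. The highest push force read was about 12.5 N, against the 40 N limit. It dropped at about 23–25 mm, as expected when the slide clears the pin.
- **Latch:** As I backed off, the contact force fell to zero between about 23 and 20 mm of travel. The last wrist picture shows the tab about 24 mm from home with the pin directly behind the slide's ear.
- **Loose things:** The module, the loaded jig's plug, the screwdriver, tape and meter look unmoved in that picture. The empty jig with its plug, the mug and the spray can were outside it; I did not go near them and did not check them again.
- **Mismatch:** Contact came about 4.5 mm earlier than my camera estimate, so I measured travel from the felt contact instead. No check failed.

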